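# Refit a trolley wheel on its stub axle and lock it with a hitch pin clip

### The arm

A 6-joint arm with a two-finger parallel gripper is mounted at the origin on a cart in front of the work surface, level with it; the furniture and walls round the work are solid. World frame = base frame: x ahead of the robot, y to its left, z up, the work surface at z = 0. Lengths are in mm, angles in rad, forces in N, time in s.
With the tool pointing down it reaches from about 150 to 775 mm from the base axis. Payload 6.1 kg.
Tool frame: the origin (TCP) lies midway between the tips of the shut fingers; the grasp point (between the pads) lies 19 mm behind it; z points along the fingers, y is the line along which they close (so a half turn about z gives the same grasp; the last joint's range is limited). The gripper opens to 85 mm and grips with 20 to 120 N. Pads are 22 mm wide; open, the fingers measure 114 mm over their backs; the gripper's body (76 mm by 85 mm) begins 54 mm behind the grasp point. The pads swing forward as they close: fully open they stand 13 mm farther back than shut.
Start: joints at [1.164, 0.126, -0.04, 1.405, 0, 1.571], TCP at [207.72, 482.142, 231.295] pointing down, gripper open.
Joint ranges: [-2.72, 2.72], [-0.95, 1.95], [-1.27, 1.35], [-1.78, 2.02], [-1.46, 1.47], [-3.14, 3.14]. Speed limits (rad/s): [2.39, 2.39, 3.01, 3.14, 3.14, 3.14].

### API

Orientations are given as a 3x3 rotation matrix whose columns are the frame's x, y, z axes.
In Python, from workcell import manip gives the robot as it stands.
- The arm moves only by the tool apply_moves, never from a script. Its arguments are lists of equal length, an entry for each row: "dp": the shift along the world's x, y, z in mm, a list of three; "delta_rot": the turn, a rotation vector about the world's x, y, z in degrees, a list of three. A call has 1 to 8 rows; each row is the pose to reach, as a shift and turn from the pose commanded when the call began; what a row does not reach only later rows make up. A row lasts 1/10 s, in which the tool goes at most 50 mm and 8.59 degrees, less where a joint would pass 70% of its speed; a pose out of reach is approached as far as the arm can. A call with a gripper value outside its range is refused whole. "fingers" is the closure, from 0 (fully open) to 1 (shut), set as the call begins (left out, the last holds). The fingers move at their own pace and stop on an object; "force" is the grip in N (left out, the last holds). Time passes only in rows, so rows that repeat a pose let the fingers close. It gives the time, the measured TCP pose, the force, the opening and the grip force at its end, in the units of the state.
- manip.get_state(): the state, without advancing time (a new reading comes with each control period).
- manip.grab_frame(name): name is "scene" or "top" or "wrist"; returns a dict with "pixels" (480x640x3 uint8, red, green, blue), "z_map" (480x640 float32, mm along the optical axis (not along the pixel's ray), 0 where there is no reading), "fovy" (degrees; the focal length in pixels is half the picture's height over the tangent of half this angle, whatever the lens; pixels are square), "cx", "cy" (the principal point, pixels), "xyz" and "rotation" of the camera in the world. Camera axes: x right, y up, looking along -z (the intrinsics and any distortion apply to the point x, -y, -z); pixel columns grow to the right and rows downward; lengths in mm; the calibration is good to about 2 mm. The wrist camera is an equidistant fisheye: a pixel r from the principal point sees the ray r / f radians off the axis. A picture is of the moment at which its call begins.
- manip.sign_off(): hands the job in; it is judged then, once.
The state is a dict: "time": time; "qpos": joint angles; "qvel": joint speeds; "joint_torque": joint torques, N m; "ee_pos": TCP position; "tool_rot": TCP orientation; "force": force on the tool from outside, world axes, zero at the start; "wrist_torque": the same for the moment, N m; "finger_gap": finger opening in mm; "grip_force": force on a finger pad.
Only numpy, scipy, OpenCV 4.12 (cv2) and the standard library are available. Lean on these libraries where they do the work, as an engineer would, in place of code of your own. Each camera call takes 0.05 s, during which the arm holds its last target. There are 200 camera calls.

### The job

Put the little trolley wheel, raised hub side up, on the upright axle stub right down against the collar and let it go; then slide the hitch pin clip's straight leg through the axle's cross-hole above the hub until the sprung leg snaps over and its bulge hugs the axle, and let it go. The axle stands turned in its plate, so the hole points only roughly along the plate: look or feel for its mouth. Press gently, neither ramming the wheel nor forcing the clip, and leave the other things on the bench where they are.

Things in the scene. Friction and masses are not known exactly. Their poses are not given: they have to be found in the camera images.
- axle: Steel axle plate of an upturned tool trolley, bolted down (fixed): dark plate 100 x 80 x 8 mm with four bolt heads (up to 14 mm high) near its corners, a collar 33 mm across whose top is 14 mm above the bench, and a bright upright stub axle, 20 mm across, 71 mm high, top bevelled 4 mm. Origin: underside of the plate on the axle line; z up; x along the plate's long side.
- cross_hole (a point): Centre of the 7.6 mm cross-hole drilled level through the axle, 54 mm above the bench, open at both ends, mouths not bevelled. The stub is a stiff push fit in its plate (turning it takes about 9 N at its skin) and stands turned, so the hole points along the plate's x only to within 0.65 rad: look or feel for its mouth. This point's own axes are the plate's.
- axle_top (a point): Top end of the stub axle, on its axis, 71 mm above the bench.
- wheel: Small trolley wheel lying flat, loose, 90 g nominal: black tyre 60 mm across and 26 mm high, grey hub with a raised boss 33 mm across that stands 8 mm higher (34 mm in all), bore 22 mm. Origin: centre of its underside; z up through the bore (boss side). Home on the axle its underside is on the collar, 14 mm above the bench, and its boss ends 48 mm above the bench, clear below the cross-hole.
- clip: Double-coil hitch pin clip (hairpin clip) of 6 mm steel wire lying flat, loose, about 70 g. Origin: centre of the underside of its coil; z up; x runs along the straight leg, away from the coil. The coil is 22 mm across, 12 mm high; taken across it along y, neither leg is squeezed. The straight leg lies at y = -8, z = 3 mm and is cut off square at x = 65 mm.
- clip_flare (a point): Free end of the clip's sprung leg (clip frame 60, 8, 3 mm). This leg leaves the coil on the +y side, comes near the straight leg at x = 27 mm, bulges out round a 20 mm shank centred at x = 38, y = -8 mm, then flares outward to this end.
- clip_seat (a point): Point on the axis of the clip's straight leg, 38 mm ahead of the coil centre (clip frame 38, -8, 3 mm): it is at the centre of the cross-hole when the clip is home.
- clip_tip (a point): Square-cut free end of the clip's straight leg, 6 mm across, edge broken 0.6 mm (clip frame 65, -8, 3 mm).
- clip_spring (a joint): Opening of the clip's sprung leg about the coil, rad: 0 closed as it lies and when home, about 0.08 riding over the axle. The leg meets the axle about 21 mm before home; the push needed rises to some 4 to 8 N 8 to 14 mm before home, falls as the leg snaps in over the last 8 mm, and rises steeply again when home.
- grease_pot: Pot with a white cap, 49 mm across, 45 mm high, loose bystander. Origin: centre of its underside.
- side_cutters: Side cutters with red handles, 145 x 50 x 11 mm, lying loose, bystander. Origin: centre of the underside.
- oil_can: Flat tin with a red cap, 28 x 46 x 95 mm, standing loose, bystander. Origin: centre of its underside.
Not all that is in view belongs to the job. Several things have the shape of the axle; the one meant has the colours described above.

How it is judged (in metres and radians):
On the way, in this order (a step that is already met when the one before it is completed fails the run):
1. the wheel is right down on the axle against the collar and let go (z of wheel in the frame of axle between 0.011 and 0.017 m and horizontal distance between wheel and axle below 0.004 m and angle between wheel's own z axis and vertical below 0.12 rad and contact force between the fingers and wheel below 0.05 N), for 0.2 s.
2. the clip is through the cross-hole and its sprung leg has closed round the axle (z of wheel in the frame of axle between 0.011 and 0.017 m and horizontal distance between wheel and axle below 0.004 m and angle between wheel's own z axis and vertical below 0.12 rad and distance between clip_seat and cross_hole below 0.004 m and value of joint clip_spring below 0.04 rad), for 0.2 s.
At the end, for the whole second after the job is handed in: Wheel flat on the collar (within 3 mm) and centred on the axle, boss up; clip's straight leg in the cross-hole with its seat point within 4 mm of the hole's centre, sprung leg closed (under 0.04 rad); both let go and at rest (all of step 2 and linear speed of each of wheel, clip below 0.02 m/s); the robot touches nothing.
It fails at once if the clip is forced: more than 20 N between clip and axle (contact force between clip and axle above 20 N).
It fails at once if the wheel is rammed: more than 25 N between wheel and axle (contact force between wheel and axle above 25 N).
It fails at once if a bystander is pushed more than 25 mm (distance of any of grease_pot, side_cutters, oil_can from where it was at the start of the episode above 0.025 m).
It also fails if it takes over 72 s, if anything falls off the work surface, if the arm or the gripper's body presses on something with over 40 N, if the wrist force passes 120 N, or if a joint passes its speed limit or range.

## Working session

There is one attempt and no reset: what is moved stays moved. The work goes in short steps, Python scripts to look and compute and a tool call to move; the robot and the scene stay as the last step left them, time stands still between calls to the robot, and variables do not carry over. Pictures are saved under pics/ and viewed, at most 10 in all, crops included, and the job is handed in when it is done.

Besides the shell and the picture viewer there is one more tool, called after ">>>" as name(argument=value, ...) on one line, values as JSON. apply_moves: Moves the arm, as the interface text tells. Its arguments: {"type":"object","properties":{"dp":{"type":"array","items":{"type":"array","items":{"type":"number"}}},"delta_rot":{"type":"array","items":{"type":"array","items":{"type":"number"}}},"fingers":{"type":"number"},"force":{"type":"number"}},"required":["dp","delta_rot"]}

```bash
mkdir -p pics
cat > h.py <<'E'
import numpy as np, cv2
from workcell import manip
def cam(n):
    f=manip.grab_frame(n); f['n']=n; f['f']=240/np.tan(np.radians(f['fovy'])/2); return f
def rays(f,uv):
    uv=np.atleast_2d(np.array(uv,float)); x=uv[:,0]-f['cx']; y=uv[:,1]-f['cy']
    if f['n']=='wrist':
        r=np.hypot(x,y)+1e-9; th=r/f['f']; d=np.c_[np.sin(th)*x/r,-np.sin(th)*y/r,-np.cos(th)]
    else: d=np.c_[x/f['f'],-y/f['f'],-np.ones(len(x))]
    return d@np.array(f['rotation']).T
def onz(f,uv,z):
    d=rays(f,uv); o=np.array(f['xyz']); return o+d*((z-o[2])/d[:,2])[:,None]
def cloud(f):
    v,u=np.mgrid[:480,:640]; uv=np.c_[u.ravel(),v.ravel()]; d=rays(f,uv); R=np.array(f['rotation'])
    depth=-(d@R)[:,2]; return (np.array(f['xyz'])+d*(f['z_map'].ravel()/depth)[:,None]).reshape(480,640,3)
def save(f,name,crop=None,s=1):
    im=f['pixels'][:,:,::-1]
    if crop: im=im[crop[1]:crop[3],crop[0]:crop[2]]
    cv2.imwrite('pics/'+name,cv2.resize(im,None,fx=s,fy=s,interpolation=cv2.INTER_CUBIC))
E
python3 - <<'E'
from h import *
ims=[]
for n in ['scene','top']:
    f=cam(n); np.save(n,f,allow_pickle=True); print(n,f['fovy'],f['cx'],f['cy'],f['xyz'],np.round(f['rotation'],3)); save(f,n+'.png')
s=manip.get_state(); print(s)
E
```

```text
scene 48.52742405891489 307.51813082285247 236.88633087461452 [ -92.79094672 -489.47836748 1103.6230543 ] [[ 0.59   0.626 -0.51 ]
 [-0.807  0.464 -0.365]
 [ 0.008  0.627  0.779]]
top 51.652584608299904 328.19659450716034 243.92279827878787 [ 348.08631471   12.1179265  1613.28065431] [[ 0.01   0.99  -0.141]
 [-1.     0.01  -0.005]
 [-0.003  0.141  0.99 ]]
{'time': 0.1, 'qpos': array([ 1.16399766e+00,  1.26349470e-01, -4.05395065e-02,  1.40538097e+00,
       -3.85961461e-06,  1.57082535e+00]), 'qvel': array([ 4.26363077e-04, -2.58620253e-03,  1.12278518e-03, -4.36493828e-05,
        6.56575272e-04,  1.62109654e-04]), 'joint_torque': array([-9.26848261e-04, -4.36904669e+01,  3.53604412e+01,  1.36197510e-02,
       -1.57702166e-04, -4.68630788e-07]), 'ee_pos': array([207.58117423, 481.81356925, 230.57582666]), 'tool_rot': array([[-9.18380722e-01,  3.95697502e-01, -5.79525071e-04],
       [ 3.95697926e-01,  9.18379723e-01, -1.35488965e-03],
       [-3.90237606e-06, -1.47362141e-03, -9.99998914e-01]]), 'force': array([0.14709866, 0.58854239, 0.01283898]), 'wrist_torque': array([-0.01176683,  0.01548229, -0.00824207]), 'grip_force': 0.0, 'finger_gap': 85.471599677549}
```

View pics/top.png

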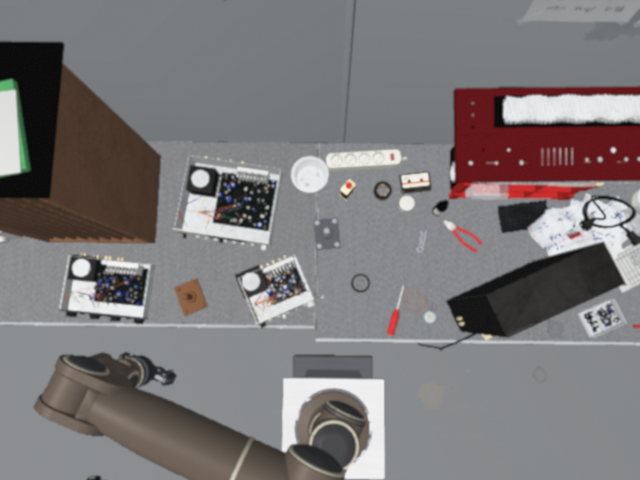

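View pics/scene.png

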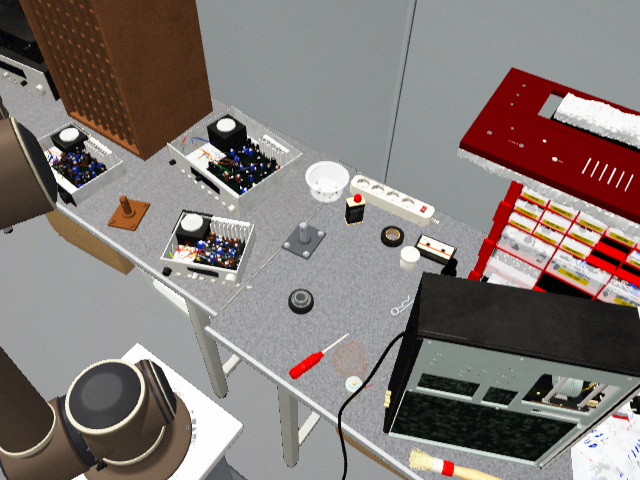

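The scene view shows the dark axle plate at (303,238), the wheel at (301,300) and the clip at (401,305). The brown axle at (128,212) is a decoy. In the top view they are at (327,233), (360,283) and (422,240).

Run:
```python
from h import *
S=np.load('scene.npy',allow_pickle=True).item(); T=np.load('top.npy',allow_pickle=True).item()
print('axle',onz(T,[327,233],8),onz(S,[303,240],8),'wheel',onz(T,[360,283],26),onz(S,[301,297],30),'clip',onz(T,[422,240],6),onz(S,[401,305],6))
for f,(u0,v0,u1,v1),t in [(S,(275,215,330,262),'axle'),(S,(285,285,318,316),'wheel'),(S,(385,290,415,318),'clip')]:
    P=cloud(f)[v0:v1,u0:u1].reshape(-1,3); 
    for lo in ([4,60] if t=='axle' else [4,20,30] if t=='wheel' else [3]):
        q=P[P[:,2]>lo]; print(t,lo,len(q),len(q) and (q.mean(0).round(1),q.min(0).round(1),q.max(0).round(1)))
s=manip.get_state(); R=s['tool_rot']
W=cam('wrist'); Rw=np.array(W['rotation']); print('cam in tool',R.T@(np.array(W['xyz'])-s['ee_pos']),(R.T@Rw).round(3),W['fovy'],W['f'])
save(S,'s_crop.png',(270,200,430,330),5)
```

```text
axle [[613.13838796  24.03440731   8.        ]] [[609.9838758   27.33024878   8.        ]] wheel [[449.22620133 -83.28659345  26.        ]] [[453.96102296 -81.99809209  30.        ]] clip [[ 593.22397149 -287.37595891    6.        ]] [[ 590.87439239 -279.74772523    6.        ]]
axle 4 1044 (array([601.6,  21.9,  25.8]), array([ -92.8, -489.5,    4. ]), array([ 720.8,  131.1, 1103.6]))
axle 60 64 (array([489.7, -62.5, 246.9]), array([ -92.8, -489.5,   60.4]), array([ 621.6,   38.6, 1103.6]))
wheel 4 536 (array([443.5, -88.6,  33.5]), array([ -92.8, -489.5,    4. ]), array([ 511.5,  -44.6, 1103.6]))
wheel 20 396 (array([442.7, -88.8,  41. ]), array([ -92.8, -489.5,   20. ]), array([ 482.5,  -52.3, 1103.6]))
wheel 30 111 (array([ 426.4, -100.9,   81.7]), array([ -92.8, -489.5,   30. ]), array([ 471.7,  -56.4, 1103.6]))
clip 3 260 (array([ 533.7, -301.3,   96.4]), array([ -92.8, -489.5,    3. ]), array([ 643.7, -234. , 1103.6]))
cam in tool [  71.92635307   -0.52393901 -142.68408995] [[ 0.001  0.959  0.284]
 [ 1.    -0.    -0.   ]
 [-0.     0.284 -0.959]] 65.70646984690485 371.64829954431775
```

View pics/s_crop.png

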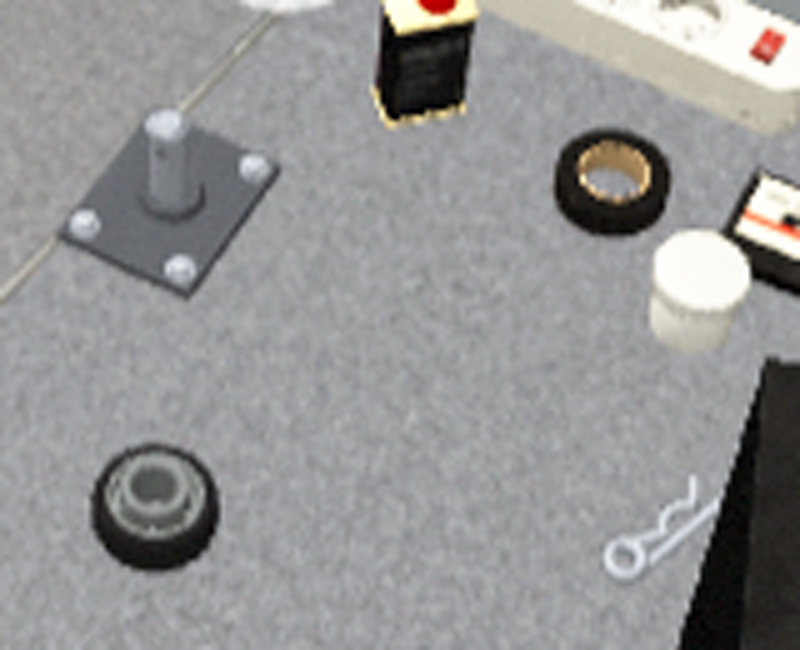

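The wheel lies boss up, the clip's coil is on the robot's side, and a faint hole mouth shows on the stub at crop (160,155). I'll move over the wheel next.

>>> apply_moves(dp=[[20, -47, 0], [40, -94, 0], [60, -140, 0], [80, -187, 0], [100, -233, 0], [120, -280, 0], [140, -326, 0], [160, -372, 0]], delta_rot=[[0, 0, 0], [0, 0, 0], [0, 0, 0], [0, 0, 0], [0, 0, 0], [0, 0, 0], [0, 0, 0], [0, 0, 0]], fingers=0)

```text
time: 0.95
ee_pos: [365.9, 112.7, 231.3]
tool_rot: [[-0.919, 0.395, 0.001], [0.395, 0.919, 0.0], [-0.0, 0.0, -1.0]]
force: [0.3, 0.6, -0.1]
finger_gap: 85.6
grip_force: 0.0
```

>>> apply_moves(dp=[[20, -47, -10], [40, -94, -20], [60, -140, -30], [82, -190, -30], [82, -190, -30], [82, -190, -30]], delta_rot=[[0, 0, 0], [0, 0, 0], [0, 0, 0], [0, 0, 0], [0, 0, 0], [0, 0, 0]])

```text
time: 1.55
ee_pos: [447.8, -76.7, 200.7]
tool_rot: [[-0.917, 0.399, -0.001], [0.399, 0.917, 0.0], [0.001, -0.0, -1.0]]
force: [0.4, 0.6, 0.1]
finger_gap: 85.2
grip_force: 0.0
```

Run:
```python
from h import *
s=manip.get_state(); print(s['ee_pos'],s['tool_rot'].round(3).tolist(),s['time'])
W=cam('wrist'); np.save('w1',W,allow_pickle=True); save(W,'w1.png')
for n in ['w1']:
    C=cloud(W); m=(W['z_map']>0)&(C[:,:,2]>22)&(C[:,:,2]<38)&(np.hypot(C[:,:,0]-452,C[:,:,1]+83)<50)
    p=C[m]; print(len(p),p.mean(0),p.min(0),p.max(0))
    t=p[(p[:,2]<28.5)]; (x,y),r=cv2.minEnclosingCircle(t[:,:2].astype(np.float32)); print('tyre',x,y,r)
    t=p[p[:,2]>31]; (x,y),r=cv2.minEnclosingCircle(t[:,:2].astype(np.float32)); print('boss',x,y,r,np.median(t[:,2]))
```

```text
[447.7954323  -76.66380878 200.65814164] [[-0.917, 0.399, -0.001], [0.399, 0.917, 0.0], [0.001, -0.0, -1.0]] 1.55
2611 [451.4477922  -82.29355617  27.69344655] [ 422.932844   -112.24952168   22.01159959] [482.89644106 -52.78429058  36.17398893]
tyre 452.687255859375 -82.54573059082031 30.488069534301758
boss 452.52105712890625 -83.0491943359375 16.81755828857422 33.92253863174756
```

View pics/w1.png

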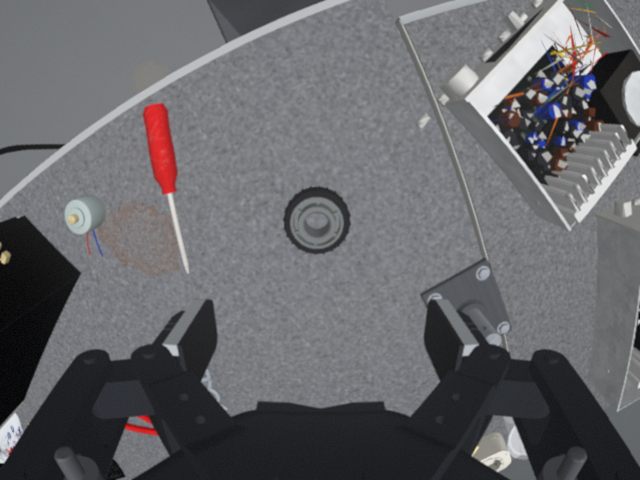

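>>> apply_moves(dp=[[3, -3, -45], [3, -3, -90], [3, -3, -130], [3, -3, -160], [3, -3, -170], [3, -3, -170]], delta_rot=[[0, 0, 0], [0, 0, 0], [0, 0, 0], [0, 0, 0], [0, 0, 0], [0, 0, 0]])

```text
time: 2.2
ee_pos: [449.6, -76.9, 30.7]
tool_rot: [[-0.919, 0.394, -0.002], [0.394, 0.919, 0.001], [0.002, -0.0, -1.0]]
force: [0.6, 0.6, 0.2]
finger_gap: 85.7
grip_force: 0.0
```

>>> apply_moves(dp=[[3, -6, -15], [3, -6, -29], [3, -6, -32], [3, -6, -32], [3, -6, -32]], delta_rot=[[0, 0, 0], [0, 0, 0], [0, 0, 0], [0, 0, 0], [0, 0, 0]])

```text
time: 2.7
ee_pos: [454.7, -84.2, 0.7]
tool_rot: [[-0.919, 0.395, 0.002], [0.395, 0.919, -0.0], [-0.002, 0.0, -1.0]]
force: [0.2, 0.4, 0.6]
finger_gap: 85.5
grip_force: 0.0
```

Run:
```python
from h import *
s=manip.get_state(); print(s['ee_pos'],s['qvel'].round(3))
```

```text
[454.6737563  -84.22388874   0.7325818 ] [-0.001 -0.    -0.002 -0.005  0.    -0.   ]
```

>>> apply_moves(dp=[[0, 0, 0], [0, 0, 0], [0, 0, 0], [0, 0, 0], [0, 0, 0], [0, 0, 0]], delta_rot=[[0, 0, 0], [0, 0, 0], [0, 0, 0], [0, 0, 0], [0, 0, 0], [0, 0, 0]], fingers=1, force=30)

```text
time: 3.3
ee_pos: [454.3, -84.3, 0.2]
tool_rot: [[-0.918, 0.396, 0.001], [0.396, 0.918, -0.0], [-0.001, 0.001, -1.0]]
force: [-0.8, 0.3, 5.7]
finger_gap: 58.3
grip_force: 31.7
```

>>> apply_moves(dp=[[0, 0, 20], [0, 0, 60], [0, 0, 100], [0, 0, 120], [0, 0, 130], [0, 0, 130]], delta_rot=[[0, 0, 0], [0, 0, 0], [0, 0, 0], [0, 0, 0], [0, 0, 0], [0, 0, 0]])

```text
time: 3.9
ee_pos: [454.4, -84.5, 130.3]
tool_rot: [[-0.918, 0.396, 0.002], [0.396, 0.918, -0.0], [-0.002, 0.0, -1.0]]
force: [0.6, 0.2, -1.3]
finger_gap: 57.8
grip_force: 33.2
```

Run:
```python
from h import *
s=manip.get_state(); p0=s['ee_pos'];R=s['tool_rot']; print(p0,s['finger_gap'],s['grip_force'])
W=cam('wrist'); np.save('w2',W,allow_pickle=True); save(W,'w2.png')
C=cloud(W); q=(C-p0)@R   # tool frame
m=(W['z_map']>0)&(np.hypot(q[:,:,0],q[:,:,1])<29.0)&(q[:,:,2]>-60)&(q[:,:,2]<0)
z=q[m][:,2]; h,e=np.histogram(z,bins=30); print(list(zip(e.round(1),h)))
```

```text
[454.38654748 -84.45779436 130.29162199] 57.75405195099568 33.1946785351829
[(np.float64(-59.8), np.int64(15)), (np.float64(-57.9), np.int64(1)), (np.float64(-55.9), np.int64(0)), (np.float64(-53.9), np.int64(0)), (np.float64(-51.9), np.int64(0)), (np.float64(-50.0), np.int64(0)), (np.float64(-48.0), np.int64(0)), (np.float64(-46.0), np.int64(0)), (np.float64(-44.0), np.int64(28)), (np.float64(-42.1), np.int64(51)), (np.float64(-40.1), np.int64(29)), (np.float64(-38.1), np.int64(39)), (np.float64(-36.1), np.int64(701)), (np.float64(-34.2), np.int64(2810)), (np.float64(-32.2), np.int64(528)), (np.float64(-30.2), np.int64(469)), (np.float64(-28.3), np.int64(991)), (np.float64(-26.3), np.int64(6355)), (np.float64(-24.3), np.int64(856)), (np.float64(-22.3), np.int64(490)), (np.float64(-20.4), np.int64(522)), (np.float64(-18.4), np.int64(801)), (np.float64(-16.4), np.int64(136)), (np.float64(-14.4), np.int64(139)), (np.float64(-12.5), np.int64(129)), (np.float64(-10.5), np.int64(113)), (np.float64(-8.5), np.int64(114)), (np.float64(-6.5), np.int64(92)), (np.float64(-4.6), np.int64(91)), (np.float64(-2.6), np.int64(55))]
```

View pics/w2.png

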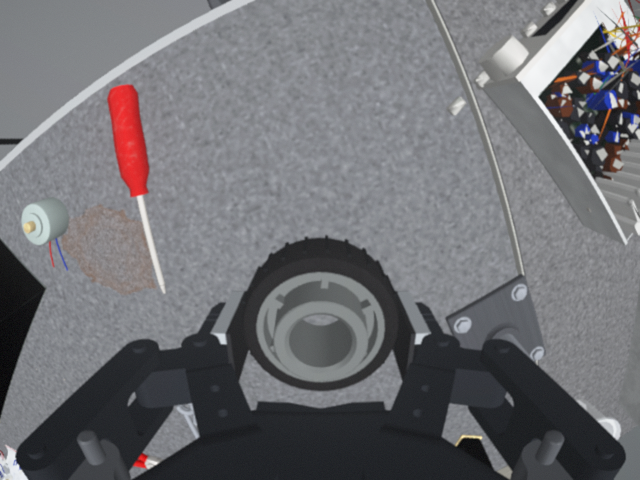

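The wheel is held level, with its bore centred at about (322,335) and the plate visible at right. Next I turn the tool so the wrist camera can see the axle's robot-side face obliquely.

>>> apply_moves(dp=[[1, 5, 0], [2, 10, -10], [3, 15, -20], [4, 20, -30], [5, 25, -40], [6, 30, -50], [7, 35, -55], [8, 40, -60]], delta_rot=[[0, 0, -8.4], [0, 0, -16.8], [0, 0, -25.2], [0, 0, -33.6], [0, 0, -42], [0, 0, -50.4], [0, 0, -58.8], [0, 0, -67]])

```text
time: 4.75
ee_pos: [460.1, -44.0, 66.7]
tool_rot: [[0.011, 1.0, -0.004], [1.0, -0.011, 0.0], [0.0, -0.004, -1.0]]
force: [-0.1, -0.4, -0.8]
finger_gap: 57.8
grip_force: 33.2
```

>>> apply_moves(dp=[[0, 0, 0], [0, 0, 0]], delta_rot=[[0, 0, 0], [0, 0, 0]])

```text
time: 4.95
ee_pos: [460.8, -44.3, 68.1]
tool_rot: [[0.002, 1.0, -0.003], [1.0, -0.002, 0.0], [0.0, -0.003, -1.0]]
force: [0.4, -0.9, -0.8]
finger_gap: 57.9
grip_force: 33.1
```

Run:
```python
from h import *
s=manip.get_state(); p0=s['ee_pos'];R=s['tool_rot']; print(p0,R.round(3).tolist(),s['qpos'].round(2))
W=cam('wrist'); np.save('w3',W,allow_pickle=True)
C=cloud(W); ok=W['z_map']>0
q=(C-p0)@R
for z0,z1,n in [(-36,-31.5,'boss')]:
    m=ok&(np.hypot(q[:,:,0],q[:,:,1])<24)&(q[:,:,2]>z0)&(q[:,:,2]<z1); t=C[m]
    (x,y),r=cv2.minEnclosingCircle(t[:,:2].astype(np.float32)); print(n,x,y,r,np.median(t[:,2]),'rel',x-p0[0],y-p0[1])
near=ok&(np.hypot(C[:,:,0]-612,C[:,:,1]-26)<75)
a=C[near]; print('max z',np.percentile(a[:,2],[50,90,99,99.9]))
t=C[near&(C[:,:,2]>68)&(np.hypot(C[:,:,0]-612,C[:,:,1]-26)<25)][:,:2].astype(np.float32)
print('top',len(t),cv2.minEnclosingCircle(t))
# near-side surface fit of the stub 20..64
m=near&(C[:,:,2]>22)&(C[:,:,2]<64)&(np.hypot(C[:,:,0]-612,C[:,:,1]-26)<25); p=C[m]
from scipy.optimize import least_squares
f=least_squares(lambda c:np.hypot(p[:,0]-c[0],p[:,1]-c[1])-10,[612,26],loss='soft_l1'); print('stub side',len(p),f.x,np.abs(f.fun).mean())
v,u=np.nonzero(m); print('px',u.min(),u.max(),v.min(),v.max())
m=near&(C[:,:,2]>5)&(C[:,:,2]<11); t=C[m][:,:2].astype(np.float32); print('plate',len(t),cv2.minAreaRect(t))
u0,v0=int(u.mean()),int(v.mean()); x0=min(max(u0-75,0),490);y0=min(max(v0-60,0),360); print(x0,y0)
save(W,'w3c.png',(x0,y0,x0+150,y0+112),5.3)
```

```text
[460.78259712 -44.28017062  68.05092369] [[0.002, 1.0, -0.003], [1.0, -0.002, 0.0], [0.0, -0.003, -1.0]] [-0.1   0.07 -0.47  1.04 -0.    1.48]
boss 460.91339111328125 -42.225364685058594 16.997089385986328 101.61272520565407 rel 0.13079398910298323 2.0548059387417865
max z [ 3.88720478 14.50805761 70.38427949 71.90603509]
top 635 ((612.9346923828125, 27.148847579956055), 9.851147651672363)
stub side 1634 [614.0230864   27.24444816] 0.5264875183137911
px 564 621 133 176
plate 11152 ((613.6312866210938, 27.09444236755371), (101.42819213867188, 80.58228302001953), 5.9817962646484375)
490 91
```

View pics/w3c.png

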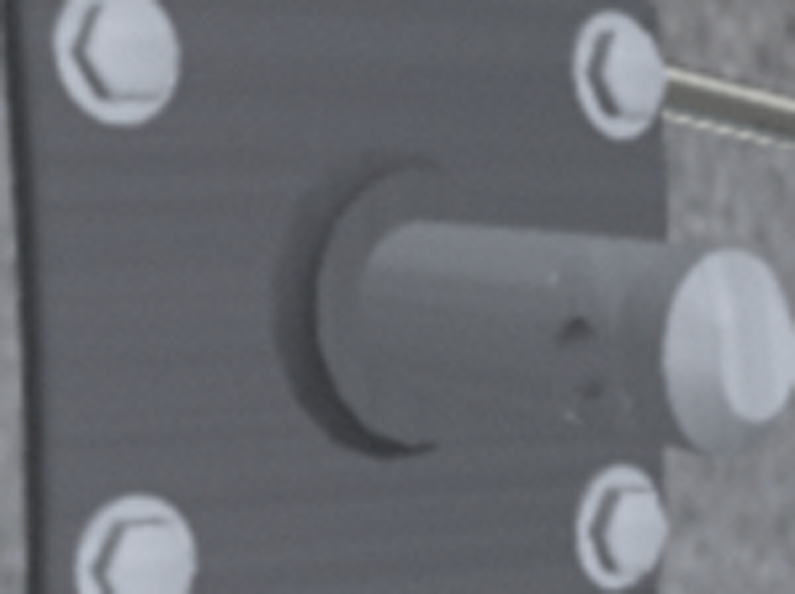

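The stub stands at about crop (550,330), and its cross-hole shows as marks near (580,330)–(592,390). The wheel goes on first; I'll study the hole after that.

>>> apply_moves(dp=[[0, 0, 25], [38, 17, 27], [76, 35, 27], [114, 52, 27], [145, 67, 27], [152, 69, 27], [152, 69, 27], [152, 69, 27]], delta_rot=[[0, 0, 0], [0, 0, 0], [0, 0, 0], [0, 0, 0], [0, 0, 0], [0, 0, 0], [0, 0, 0], [0, 0, 0]])

```text
time: 5.8
ee_pos: [612.7, 24.1, 96.0]
tool_rot: [[0.005, 1.0, -0.002], [1.0, -0.005, -0.0], [-0.0, -0.002, -1.0]]
force: [-1.0, -0.4, -1.0]
finger_gap: 58.1
grip_force: 33.2
```

Run:
```python
from h import *
s=manip.get_state(); p0=s['ee_pos'];R=s['tool_rot']; print(p0,s['force'])
W=cam('wrist'); np.save('w4',W,allow_pickle=True); C=cloud(W); ok=W['z_map']>0; q=(C-p0)@R
m=ok&(np.hypot(q[:,:,0],q[:,:,1])<24)&(q[:,:,2]>-36)&(q[:,:,2]<-31.5); t=C[m]
print(cv2.minEnclosingCircle(t[:,:2].astype(np.float32)),np.median(t[:,2]))
m=ok&(np.hypot(q[:,:,0],q[:,:,1])<14)&(C[:,:,2]<76)&(C[:,:,2]>60); t=C[m]; print(len(t),t.mean(0) if len(t) else 0)
v,u=np.nonzero(ok&(np.hypot(q[:,:,0],q[:,:,1])<24)); print(u.mean(),v.mean())
save(W,'w4c.png',(250,250,400,400),4)
```

```text
[612.65760345  24.12445307  95.95022582] [-0.98096636 -0.42865273 -0.97515548]
((612.7294921875, 26.08485221862793), 17.053878784179688) 129.49479280125144
0 0
319.913436089055 378.96029892573563
```

View pics/w4c.png

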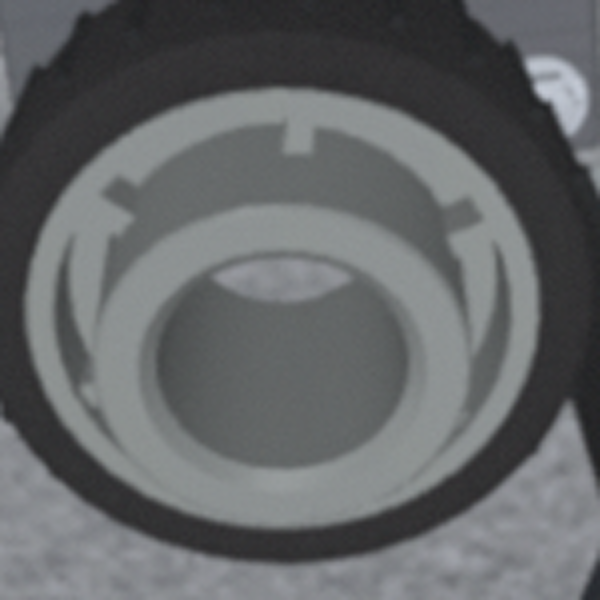

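>>> apply_moves(dp=[[0.5, 1, -10], [0.5, 1, -18], [0.5, 1, -22], [0.5, 1, -24], [0.5, 1, -26], [0.5, 1, -28], [0.5, 1, -28]], delta_rot=[[0, 0, 0], [0, 0, 0], [0, 0, 0], [0, 0, 0], [0, 0, 0], [0, 0, 0], [0, 0, 0]])

```text
time: 6.55
ee_pos: [614.2, 25.7, 68.1]
tool_rot: [[0.005, 1.0, -0.0], [1.0, -0.005, -0.0], [-0.0, -0.0, -1.0]]
force: [0.8, -0.0, -0.4]
finger_gap: 57.9
grip_force: 33.2
```

>>> apply_moves(dp=[[0, 0, -1], [0, 0, -2], [0, 0, -3], [0, 0, -4], [0, 0, -4]], delta_rot=[[0, 0, 0], [0, 0, 0], [0, 0, 0], [0, 0, 0], [0, 0, 0]])

```text
time: 7.05
ee_pos: [614.2, 25.7, 64.1]
tool_rot: [[0.005, 1.0, -0.0], [1.0, -0.005, -0.0], [-0.0, -0.0, -1.0]]
force: [-0.5, 0.5, -1.2]
finger_gap: 57.8
grip_force: 33.2
```

>>> apply_moves(dp=[[0, 0, -4], [0, 0, -9], [0, 0, -14], [0, 0, -19], [0, 0, -24], [0, 0, -24]], delta_rot=[[0, 0, 0], [0, 0, 0], [0, 0, 0], [0, 0, 0], [0, 0, 0], [0, 0, 0]])

```text
time: 7.65
ee_pos: [613.6, 25.7, 39.2]
tool_rot: [[0.005, 1.0, -0.002], [1.0, -0.005, -0.0], [-0.0, -0.002, -1.0]]
force: [0.6, -0.7, -1.5]
finger_gap: 58.1
grip_force: 33.2
```

>>> apply_moves(dp=[[0, 0, -5], [0, 0, -10], [0, 0, -15], [0, 0, -19], [0, 0, -22], [0, 0, -22]], delta_rot=[[0, 0, 0], [0, 0, 0], [0, 0, 0], [0, 0, 0], [0, 0, 0], [0, 0, 0]])

```text
time: 8.25
ee_pos: [613.9, 25.6, 17.7]
tool_rot: [[0.005, 1.0, -0.001], [1.0, -0.005, -0.0], [-0.0, -0.001, -1.0]]
force: [-0.2, 0.4, -0.9]
finger_gap: 58.0
grip_force: 33.2
```

>>> apply_moves(dp=[[0, 0, -1], [0, 0, -2], [0, 0, -2.5], [0, 0, -2.5]], delta_rot=[[0, 0, 0], [0, 0, 0], [0, 0, 0], [0, 0, 0]])

```text
time: 8.65
ee_pos: [614.3, 25.7, 15.8]
tool_rot: [[0.005, 1.0, 0.0], [1.0, -0.005, -0.0], [-0.0, 0.0, -1.0]]
force: [-0.2, 0.1, -0.3]
finger_gap: 57.7
grip_force: 33.2
```

>>> apply_moves(dp=[[0, 0, 0], [0, 0, 0], [0, 0, 0], [0, 0, 0], [0, 0, 0], [0, 0, 0]], delta_rot=[[0, 0, 0], [0, 0, 0], [0, 0, 0], [0, 0, 0], [0, 0, 0], [0, 0, 0]], fingers=0)

```text
time: 9.25
ee_pos: [614.3, 25.7, 15.8]
tool_rot: [[0.005, 1.0, 0.0], [1.0, -0.005, 0.0], [0.0, 0.0, -1.0]]
force: [0.3, -0.1, 0.1]
finger_gap: 85.2
grip_force: 0.0
```

>>> apply_moves(dp=[[0, 0, 10], [0, 0, 40], [0, 0, 80], [0, 0, 110], [0, 0, 110]], delta_rot=[[0, 0, 0], [0, 0, 0], [0, 0, 0], [0, 0, 0], [0, 0, 0]])

```text
time: 9.75
ee_pos: [617.0, 25.8, 131.9]
tool_rot: [[0.005, 1.0, 0.009], [1.0, -0.005, 0.0], [0.0, 0.009, -1.0]]
force: [-0.3, -0.3, -0.4]
finger_gap: 85.8
grip_force: 0.0
```

Run:
```python
from h import *
s=manip.get_state(); p0=s['ee_pos']; print(p0,s['qpos'].round(2))
W=cam('wrist'); np.save('w5',W,allow_pickle=True); C=cloud(W); ok=W['z_map']>0
r=np.hypot(C[:,:,0]-613.2,C[:,:,1]-27)
for lo,hi,rr in [(44,52,22),(37,43,36),(69,75,14)]:
    t=C[ok&(r<rr)&(C[:,:,2]>lo)&(C[:,:,2]<hi)]; print(lo,len(t),len(t) and (cv2.minEnclosingCircle(t[:,:2].astype(np.float32)),np.median(t[:,2])))
```

```text
[616.95065444  25.79391414 131.94011951] [ 0.04  0.31 -0.03  1.22  0.    1.62]
44 967 (((614.5250244140625, 27.91800308227539), 16.865890502929688), np.float64(47.821138114785214))
37 3036 (((614.1713256835938, 27.91142463684082), 29.821086883544922), np.float64(39.60727695068152))
69 564 (((614.2301025390625, 27.470155715942383), 8.81955337524414), np.float64(70.70311786448781))
```

>>> apply_moves(dp=[[-35, -24, 0], [-70, -48, 0], [-102, -71, -20], [-102, -71, -60], [-102, -71, -87], [-102, -71, -87], [-102, -71, -87]], delta_rot=[[0, 0, 0], [0, -6, 0], [0, -13, 0], [0, -20, 0], [0, -20, 0], [0, -20, 0], [0, -20, 0]])

```text
time: 10.5
ee_pos: [512.3, -45.3, 39.2]
tool_rot: [[0.005, 0.94, 0.341], [1.0, -0.005, 0.0], [0.002, 0.341, -0.94]]
force: [0.8, 0.7, 0.4]
finger_gap: 85.4
grip_force: 0.0
```

Run:
```python
from h import *
from scipy.optimize import least_squares
s=manip.get_state(); print(s['ee_pos'])
W=cam('wrist'); np.save('w6',W,allow_pickle=True); C=cloud(W); ok=W['z_map']>0
r=np.hypot(C[:,:,0]-614,C[:,:,1]-27.4)
m=ok&(r<18)&(C[:,:,2]>51)&(C[:,:,2]<65); p=C[m]
f=least_squares(lambda c:np.hypot(p[:,0]-c[0],p[:,1]-c[1])-10,[614,27],loss='soft_l1',f_scale=.5); print(len(p),f.x)
t=C[ok&(r<14)&(C[:,:,2]>69)&(C[:,:,2]<74)]; print(cv2.minEnclosingCircle(t[:,:2].astype(np.float32)),np.median(t[:,2]))
c=f.x; o=np.array(W['xyz']); print('cam',o)
# unwrap stub surface: rows z, cols angle around -x
R=np.array(W['rotation']); ang=np.radians(np.arange(-75,75,.5)); zz=np.arange(68,45,-.1)
A,Z=np.meshgrid(ang,zz); P=np.stack([c[0]-10*np.cos(A),c[1]-10*np.sin(A),Z],-1)  # +angle -> hole axis rotated ccw
d=(P-o)@R; th=np.arctan2(np.hypot(d[...,0],d[...,1]),-d[...,2]); ph=np.hypot(d[...,0],d[...,1])
u=W['cx']+W['f']*th*d[...,0]/ph; v=W['cy']-W['f']*th*d[...,1]/ph
im=cv2.remap(W['pixels'],u.astype(np.float32),v.astype(np.float32),cv2.INTER_CUBIC); 
g=cv2.cvtColor(im,cv2.COLOR_RGB2GRAY); g=cv2.normalize(g,None,0,255,cv2.NORM_MINMAX)
uc,vc=int(u.mean()),int(v.mean()); print(uc,vc)
raw=cv2.cvtColor(W['pixels'][vc-30:vc+30,uc-30:uc+30],cv2.COLOR_RGB2GRAY); raw=cv2.resize(cv2.createCLAHE(2,(2,2)).apply(raw),(460,460),interpolation=cv2.INTER_CUBIC)
out=np.zeros((470,780),np.uint8); out[:230,:300]=g; out[:460,310:770]=raw
# depth-deviation map
Q=C; dev=cv2.remap((np.hypot(C[...,0]-c[0],C[...,1]-c[1])-10).astype(np.float32),u.astype(np.float32),v.astype(np.float32),cv2.INTER_NEAREST)
out[235:465,:300]=np.clip(128+dev*25,0,255); cv2.imwrite('pics/w6c.png',out)
```

```text
[512.33833996 -45.30608056  39.15346006]
827 [614.0007957  27.2436037]
((611.9434204101562, 27.440065383911133), 9.150758743286133) 70.83909766698861
cam [464.04587714  26.22707401 173.40131142]
522 139
```

View pics/w6c.png

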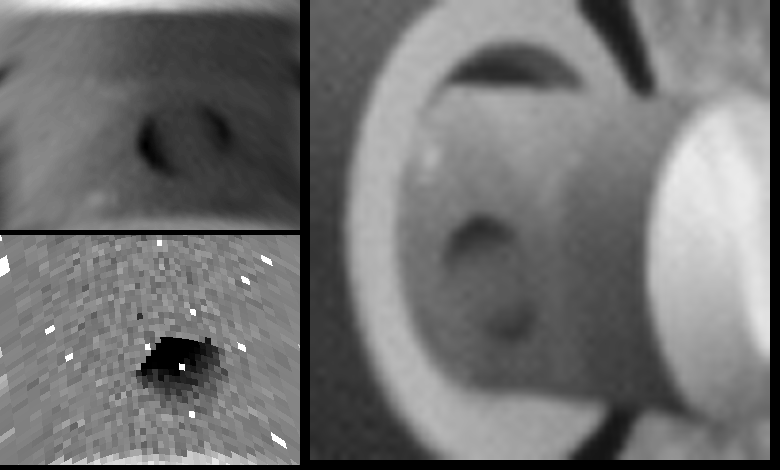

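The hole mouth is clear in the unwrapped view. It runs from column 138 to 230 (centre about 183) with its row at z≈54, so the hole's inward heading is about +16.5° from world x. Next is the clip.

>>> apply_moves(dp=[[0, -20, 40], [0, -50, 80], [0, -90, 120], [0, -130, 160], [0, -130, 160]], delta_rot=[[0, 5, 0], [0, 10, 0], [0, 15, 0], [0, 20, 0], [0, 20, 0]])

```text
time: 11.05
ee_pos: [517.5, -179.0, 204.3]
tool_rot: [[0.007, 1.0, 0.005], [1.0, -0.007, -0.003], [-0.003, 0.005, -1.0]]
force: [0.4, -0.4, -0.4]
finger_gap: 85.2
grip_force: 0.0
```

>>> apply_moves(dp=[[0, -20, 0], [0, -40, 0], [0, -60, 0], [0, -80, 0], [0, -100, 0], [0, -110, 0], [0, -110, 0], [0, -110, 0]], delta_rot=[[0, 0, -8.5], [0, 0, -17], [0, 0, -25.5], [0, 0, -34], [0, 0, -42.5], [0, 0, -51], [0, 0, -59.5], [0, 0, -68]])

```text
time: 11.85
ee_pos: [513.4, -285.7, 199.6]
tool_rot: [[0.931, 0.364, 0.002], [0.364, -0.931, -0.001], [0.002, 0.001, -1.0]]
force: [0.1, -1.1, -0.2]
finger_gap: 85.4
grip_force: 0.0
```

>>> apply_moves(dp=[[0, 0, 0], [0, 0, 0], [0, 0, 0], [0, 0, 0]], delta_rot=[[0, 0, -8], [0, 0, -16], [0, 0, -22], [0, 0, -22]])

```text
time: 12.25
ee_pos: [513.4, -285.2, 199.7]
tool_rot: [[1.0, -0.005, 0.002], [-0.005, -1.0, -0.001], [0.002, 0.001, -1.0]]
force: [0.5, 0.8, 0.2]
finger_gap: 85.5
grip_force: 0.0
```

Run:
```python
from h import *
s=manip.get_state(); print(s['ee_pos'],s['tool_rot'].round(3).tolist(),s['qpos'].round(2))
W=cam('wrist'); np.save('w7',W,allow_pickle=True); C=cloud(W); ok=W['z_map']>0
save(W,'w7.png')
m=ok&(C[...,2]>2.5)&(C[...,2]<16)&(np.abs(C[...,0]-592)<60)&(np.abs(C[...,1]+285)<50)
n,l,st,cc=cv2.connectedComponentsWithStats(m.astype(np.uint8))
for i in np.argsort(-st[1:,4])[:3]+1:
    p=C[l==i]; print(st[i],p.mean(0),p[:,2].max(),cv2.minAreaRect(p[:,:2].astype(np.float32)))
```

```text
[ 513.38450331 -285.1579411   199.66243714] [[1.0, -0.005, 0.002], [-0.005, -1.0, -0.001], [0.002, 0.001, -1.0]] [-0.51  0.24  0.03  1.36  0.    2.64]
[ 299   86   39   82 1240] [ 590.03719244 -284.45579411    6.91116481] 13.707324256071104 ((592.0944213867188, -283.4045104980469), (22.19889259338379, 75.63135528564453), 78.27312469482422)
[330  67   1   1   1] [ 646.56507391 -295.35320652    2.77083232] 2.770832321136595 ((646.5650634765625, -295.35321044921875), (0.0, 0.0), 0.0)
[329  74   1   1   1] [ 640.00994426 -294.43092117    2.55139098] 2.551390978596146 ((640.0099487304688, -294.430908203125), (0.0, 0.0), 0.0)
```

View pics/w7.png

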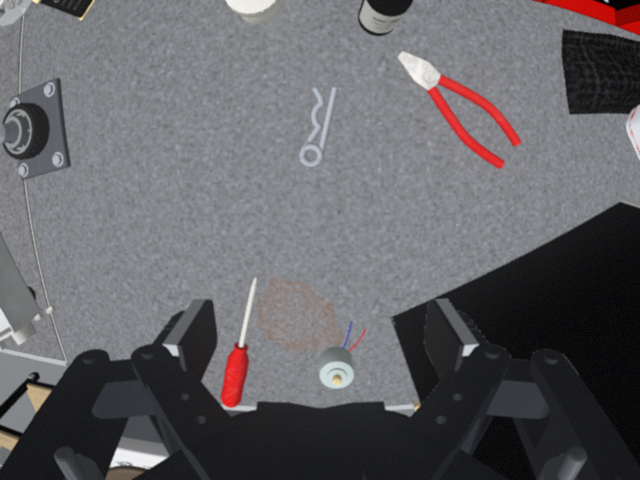

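The clip is at (300–340, 88–165): coil at (311,155), straight leg on the right running to (335,90). I'll refine its frame.

Run:
```python
from h import *
W=np.load('w7.npy',allow_pickle=True).item(); C=cloud(W)
g=W['pixels'].astype(int).sum(2)/3
sub=C[80:170,295:345]; gg=g[80:170,295:345]
bg=np.median(gg); m=(gg>bg+35); v,u=np.nonzero(m)
P=onz(W,np.c_[u+295,v+80],5)[:,:2].astype(np.float32)
print(len(P),cv2.minAreaRect(P))
a=np.radians(-11.7); c=np.array([565.65,-277.9])
for _ in range(3):
    ex=np.array([np.cos(a),np.sin(a)]); ey=np.array([-ex[1],ex[0]]); q=(P-c)@np.c_[ex,ey]
    k=(q[:,1]<-4)&(q[:,1]>-12.5)&(q[:,0]>28)
    L=cv2.fitLine(P[k],cv2.DIST_L1,0,.01,.01).ravel(); a2=np.arctan2(L[1],L[0]); a=a2 if L[0]>0 else a2+np.pi
    co=q[:,0]<10; (x,y),r=cv2.minEnclosingCircle(P[q[:,0]<4]); 
    print(k.sum(),np.degrees(a),'leg y',np.median(q[k,1]),'xmax',q[k,0].max(),'xmin',q[:,0].min(),'ymax',q[:,1].max(),q[:,1].min(), (x,y),r)
```

```text
602 ((592.3220825195312, -282.9635009765625), (19.407649993896484, 73.97476959228516), 78.46492767333984)
138 -12.65859 leg y -7.48308509908376 xmax 64.1592777129816 xmin -9.849118725184637 ymax 10.249510221164819 -9.162982569379949 (565.1715087890625, -276.8768615722656) 9.439363479614258
138 -12.65859 leg y -6.7183649204749765 xmax 64.29976486950311 xmin -9.891913304478813 ymax 11.25546262098431 -8.542085203720143 (565.1715087890625, -276.8768615722656) 9.439363479614258
138 -12.65859 leg y -6.7183649204749765 xmax 64.29976486950311 xmin -9.891913304478813 ymax 11.25546262098431 -8.542085203720143 (565.1715087890625, -276.8768615722656) 9.439363479614258
```

>>> apply_moves(dp=[[26, 4, -40], [52, 8, -80], [52, 8, -120], [52, 8, -140], [52, 8, -140]], delta_rot=[[0, 0, -6], [0, 0, -12], [0, 0, -12], [0, 0, -12], [0, 0, -12]], fingers=0.3)

```text
time: 12.8
ee_pos: [562.7, -276.0, 55.2]
tool_rot: [[0.978, -0.21, -0.005], [-0.21, -0.978, 0.003], [-0.006, -0.002, -1.0]]
force: [0.3, 0.3, 0.7]
finger_gap: 60.1
grip_force: 0.0
```

Run:
```python
from h import *
s=manip.get_state(); p0=s['ee_pos'];R=s['tool_rot']; print(p0,R[:,0].round(3),s['finger_gap'])
W=cam('wrist'); C=cloud(W); ok=W['z_map']>0
m=ok&(C[...,2]>2.0)&(C[...,2]<16)&(np.abs(C[...,0]-592)<50)&(np.abs(C[...,1]+283)<24)
n,l,st,cc=cv2.connectedComponentsWithStats(m.astype(np.uint8)); i=1+st[1:,4].argmax(); p=C[l==i]; print(len(p))
(x,y),(w,h),an=cv2.minAreaRect(p[:,:2].astype(np.float32)); print(x,y,w,h,an)
t=p[p[:,2]>8.5]; print('coil',cv2.minEnclosingCircle(t[:,:2].astype(np.float32)),len(t))
```

```text
[ 562.69915904 -275.96172367   55.15797462] [ 0.978 -0.21  -0.006] 60.13322807259815
3517
592.3468017578125 -283.364990234375 22.380704879760742 75.14079284667969 78.43790435791016
coil ((566.4545288085938, -277.4715576171875), 11.112176895141602) 865
```

>>> apply_moves(dp=[[3.5, -1.5, -25], [3.5, -1.5, -45], [3.5, -1.5, -53], [3.5, -1.5, -53], [3.5, -1.5, -53]], delta_rot=[[0, 0, 0], [0, 0, 0], [0, 0, 0], [0, 0, 0], [0, 0, 0]])

```text
time: 13.35
ee_pos: [568.7, -279.3, 7.6]
tool_rot: [[0.977, -0.213, 0.002], [-0.213, -0.977, -0.001], [0.002, 0.001, -1.0]]
force: [0.4, 0.1, 0.3]
finger_gap: 59.9
grip_force: 0.0
```

>>> apply_moves(dp=[[0, 0, 0], [0, 0, 0], [0, 0, 0], [0, 0, 0], [0, 0, 0], [0, 0, 0], [0, 0, 0], [0, 0, 0]], delta_rot=[[0, 0, 0], [0, 0, 0], [0, 0, 0], [0, 0, 0], [0, 0, 0], [0, 0, 0], [0, 0, 0], [0, 0, 0]], fingers=1, force=60)

```text
time: 14.15
ee_pos: [568.3, -279.1, 7.1]
tool_rot: [[0.977, -0.213, 0.002], [-0.213, -0.977, -0.001], [0.002, 0.0, -1.0]]
force: [-1.2, 0.4, 5.3]
finger_gap: 17.9
grip_force: 58.5
```

>>> apply_moves(dp=[[0, 0, 20], [0, 0, 50], [0, 0, 80], [0, 0, 100], [0, 0, 100], [0, 0, 100]], delta_rot=[[0, 0, 0], [0, 0, 0], [0, 0, 0], [0, 0, 0], [0, 0, 0], [0, 0, 0]])

```text
time: 14.75
ee_pos: [567.8, -278.8, 105.5]
tool_rot: [[0.977, -0.213, 0.0], [-0.213, -0.977, -0.0], [0.0, 0.0, -1.0]]
force: [-0.7, 0.1, -1.0]
finger_gap: 18.0
grip_force: 58.6
```

```bash
cat > clip.py <<'E'
from h import *
s=manip.get_state(); p0=s['ee_pos'];R=s['tool_rot']; print(p0,s['finger_gap'],s['force'].round(1),s['time'])
W=cam('wrist'); np.save('wc',W,allow_pickle=True); C=cloud(W); ok=W['z_map']>0; q=(C-p0)@R
m=ok&(np.abs(q[...,1])<25)&(q[...,0]>14)&(q[...,0]<75)&(q[...,2]>-25)&(q[...,2]<15)
v,u=np.nonzero(m); p=q[m]; print(len(p),u.min(),u.max(),v.min(),v.max())
k=(p[:,1]>3.5)&(p[:,1]<14)&(p[:,0]>28)   # tool y = -clip y
L=cv2.fitLine(p[k].astype(np.float32),cv2.DIST_L1,0,.01,.01).ravel()
if L[0]<0: L[:3]*=-1
print('leg dir tool',L[:3],'yaw deg',np.degrees(np.arctan2(L[1],L[0])),'pitch',np.degrees(np.arctan2(L[2],L[0])),'surface z at x=40',L[5]+L[2]/L[0]*(40-L[3]),'y at 38',L[4]+L[1]/L[0]*(38-L[3]),'tip x',np.percentile(p[k][:,0],99.5))
print('across',np.percentile(p[:,1],[1,99]))
E
python3 - <<'E'
exec(open('clip.py').read()); save(W,'w8.png')
E
```

```text
[ 567.7758137  -278.84452328  105.54112774] 18.03584028552642 [-0.7  0.1 -1. ] 14.75
3595 287 345 158 275
leg dir tool [ 0.99947506 -0.02989363  0.01248738] yaw deg -1.7131677 pitch 0.71581256 surface z at x=40 2.0449235 y at 38 7.188285 tip x 62.27053922364968
across [-10.91077487  10.50752001]
```

View pics/w8.png

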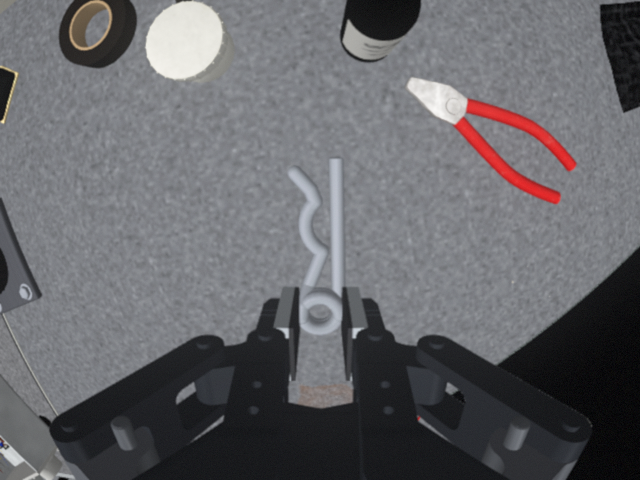

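The clip is held level, but only by the pad tips. I'll set it down and regrip about 4 mm lower.

>>> apply_moves(dp=[[0, 0, -45], [0, 0, -80], [0, 0, -92], [0, 0, -97], [0, 0, -98], [0, 0, -98]], delta_rot=[[0, 0, 0], [0, 0, 0], [0, 0, 0], [0, 0, 0], [0, 0, 0], [0, 0, 0]])

```text
time: 15.4
ee_pos: [567.9, -278.9, 8.0]
tool_rot: [[0.977, -0.213, 0.0], [-0.213, -0.977, 0.0], [0.0, -0.0, -1.0]]
force: [-0.6, 0.4, -1.1]
finger_gap: 17.7
grip_force: 58.6
```

>>> apply_moves(dp=[[0, 0, 0], [0, 0, 0], [0, 0, 0], [-1.5, 0, -3], [-1.5, 0, -4.5], [-1.5, 0, -4.5]], delta_rot=[[0, 0, 0], [0, 0, 0], [0, 0, 0], [0, 0, 0], [0, 0, 0], [0, 0, 0]], fingers=0.5)

```text
time: 16.0
ee_pos: [565.9, -278.7, 2.9]
tool_rot: [[0.977, -0.213, -0.001], [-0.213, -0.977, 0.0], [-0.001, -0.0, -1.0]]
force: [0.7, 0.1, -1.0]
finger_gap: 43.1
grip_force: 0.0
```

>>> apply_moves(dp=[[0, 0, 0], [0, 0, 0], [0, 0, 0], [0, 0, 0], [0, 0, 0], [0, 0, 0], [0, 0, 0]], delta_rot=[[0, 0, 0], [0, 0, 0], [0, 0, 0], [0, 0, 0], [0, 0, 0], [0, 0, 0], [0, 0, 0]], fingers=1, force=80)

```text
time: 16.7
ee_pos: [566.4, -278.9, 3.6]
tool_rot: [[0.977, -0.213, 0.0], [-0.213, -0.977, -0.0], [0.0, 0.0, -1.0]]
force: [-1.1, 0.3, 4.6]
finger_gap: 17.7
grip_force: 78.3
```

>>> apply_moves(dp=[[0, 0, 20], [0, 0, 50], [0, 0, 80], [0, 0, 100], [0, 0, 100], [0, 0, 100]], delta_rot=[[0, 0, 0], [0, 0, 0], [0, 0, 0], [0, 0, 0], [0, 0, 0], [0, 0, 0]])

```text
time: 17.3
ee_pos: [566.2, -278.7, 102.5]
tool_rot: [[0.977, -0.213, -0.0], [-0.213, -0.977, 0.0], [-0.0, -0.0, -1.0]]
force: [-0.8, 0.2, -1.5]
finger_gap: 17.7
grip_force: 78.0
```

```bash
python3 clip.py
```

```text
[ 566.15555008 -278.69289437  102.47483022] 17.706030271077385 [-0.8  0.2 -1.5] 17.3
3927 285 345 153 279
leg dir tool [ 0.99948925 -0.03158191  0.00488741] yaw deg -1.8098325 pitch 0.280169 surface z at x=40 -1.8072753 y at 38 6.879888 tip x 64.39699943445072
across [-11.29761583  10.33159676]
```

>>> apply_moves(dp=[[-6, 45, 0], [-12, 90, 0], [-18, 135, 0], [-24, 180, 0], [-32, 225, 0], [-38, 265, -10], [-40, 288, -20], [-40, 288, -25]], delta_rot=[[0, 0, 4], [0, 0, 8], [0, 0, 12], [0, 0, 16], [0, 0, 20], [0, 0, 24], [0, 0, 27], [0, 0, 27]])

```text
time: 18.15
ee_pos: [524.2, 11.8, 75.7]
tool_rot: [[0.966, 0.258, -0.004], [0.258, -0.966, 0.001], [-0.004, -0.002, -1.0]]
force: [-0.6, -0.0, -0.6]
finger_gap: 17.7
grip_force: 78.2
```

>>> apply_moves(dp=[[0, 0, 0], [0, 0, 0]], delta_rot=[[0, 0, 0], [0, 0, 0]])

```text
time: 18.35
ee_pos: [525.9, 8.5, 77.6]
tool_rot: [[0.968, 0.252, -0.001], [0.252, -0.968, -0.0], [-0.001, -0.0, -1.0]]
force: [0.5, 0.0, -0.5]
finger_gap: 17.7
grip_force: 78.3
```

```bash
cat > rel.py <<'E'
exec(open('clip.py').read())
from scipy.optimize import least_squares
r=np.hypot(C[...,0]-613.8,C[...,1]-27.3)
t=C[ok&(r<14)&(C[...,2]>68)&(C[...,2]<75)]; print('top',len(t),cv2.minEnclosingCircle(t[:,:2].astype(np.float32)),np.median(t[:,2]))
t=C[ok&(r<20)&(C[...,2]>45)&(C[...,2]<51)]; ce=cv2.minEnclosingCircle(t[:,:2].astype(np.float32)); print('boss',len(t),ce,np.median(t[:,2]))
t=C[ok&(r<36)&(C[...,2]>37)&(C[...,2]<43)]; print('tyre',len(t),cv2.minEnclosingCircle(t[:,:2].astype(np.float32)))
d=R@L[:3]; b=p0+R@(L[3:]); h=np.degrees(np.arctan2(d[1],d[0])); tip=p0+R@(L[3:]+L[:3]*(np.percentile(p[k][:,0],99.5)-L[3])/L[0])
print('leg heading',h,'tip surf',tip, 'tilt',np.degrees(np.arcsin(d[2])))
c=np.array([613.8,27.3]); n=np.array([-d[1],d[0]])/np.hypot(*d[:2]); print('leg axis left-offset of axle centre', n@(tip[:2]-c), 'along',d[:2]@(tip[:2]-c))
E
python3 rel.py; python3 -c "
from h import *
W=np.load('wc.npy',allow_pickle=True).item(); save(W,'w9.png')"
```

```text
[525.93943225   8.45273317  77.55784042] 17.698466322275998 [ 0.5  0.  -0.5] 18.35
3921 285 345 153 278
leg dir tool [ 9.9913096e-01 -4.1677542e-02  5.9786369e-04] yaw deg -2.3886392 pitch 0.034284856 surface z at x=40 -1.7314414 y at 38 6.961229 tip x 64.12830210402014
across [-11.38354258  10.28758063]
top 1551 ((613.6162719726562, 27.123031616210938), 9.863311767578125) 70.38502862367926
boss 1967 ((614.5049438476562, 27.561260223388672), 16.68138885498047) 47.96137183395584
tyre 5515 ((614.426025390625, 26.726892471313477), 29.988561630249023)
leg heading 17.00810704535219 tip surf [589.47575529  18.95791645  79.18153708] tilt -0.11726559285024278
leg axis left-offset of axle centre -0.8622168041402789 along -25.700449272284885
```

View pics/w9.png

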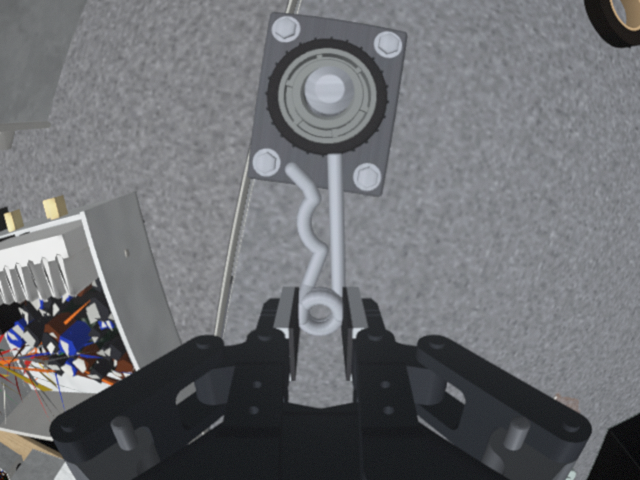

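The straight leg at (337,155)–(337,290) lines up with the stub at (328,90); heading is 17° and it sits 0.9 mm to the right. I'll correct that and lower to hole height.

>>> apply_moves(dp=[[-0.3, 0.9, -10], [-0.3, 0.9, -20], [-0.3, 0.9, -22.5], [-0.3, 0.9, -22.5], [-0.3, 0.9, -22.5]], delta_rot=[[0, 0, 0], [0, 0, 0], [0, 0, 0], [0, 0, 0], [0, 0, 0]])

```text
time: 18.9
ee_pos: [525.9, 10.0, 55.7]
tool_rot: [[0.967, 0.253, -0.0], [0.253, -0.967, -0.0], [-0.0, -0.0, -1.0]]
force: [-0.1, 0.1, -1.1]
finger_gap: 17.4
grip_force: 78.3
```

```bash
for i in 1 2 3; do python3 rel.py | grep -E "^\[|top|leg|leg dir"; done
```

```text
[525.93552606   9.97401908  55.74334251] 17.430766902048717 [-0.1  0.1 -1.1] 18.9
leg dir tool [ 0.9989308  -0.02961736  0.03549676] yaw deg -1.6982684 pitch 2.0351348 surface z at x=40 -1.8889823 y at 38 6.8803077 tip x 74.68095983372501
top 2073 ((613.6862182617188, 27.08211326599121), 10.017592430114746) 70.33296845283579
leg heading 16.378490438896 tip surf [599.64668652  23.29627524  56.38768303] tilt -2.043533188784829
leg axis left-offset of axle centre 0.14971650134792425 along -14.698592017788016
[526.12476556  10.00721141  56.00050439] 18.040336028997018 [ 0.6  0.2 -0.7] 18.95
leg dir tool [ 0.99897015 -0.0341101   0.02992033] yaw deg -1.9556195 pitch 1.7155627 surface z at x=40 -1.837404 y at 38 6.9463863 tip x 74.69553830033087
top 2085 ((613.6446533203125, 27.127660751342773), 9.949545860290527) 70.3431100629679
leg heading 16.63727833132941 tip surf [599.82410874  23.43136709  56.82170099] tilt -1.6974894793331397
leg axis left-offset of axle centre 0.2947844846664758 along -14.49208490501163
[526.21431845  10.05377211  56.09830907] 18.0845238285115 [0.1 0.1 0.2] 19.0
leg dir tool [ 0.99877536 -0.0377794   0.03194599] yaw deg -2.1662214 pitch 1.8319902 surface z at x=40 -1.9029639 y at 38 6.9515715 tip x 74.69064401069437
top 2078 ((613.7972412109375, 27.186721801757812), 9.961036682128906) 70.3706064915985
leg heading 16.85372502905097 tip surf [599.87444215  23.6098541   56.93231495] tilt -1.8005160424491617
leg axis left-offset of axle centre 0.5057806639837534 along -14.390201734584656
```

>>> apply_moves(dp=[[1, 0, -1.5], [4.8, 1.1, -1.5], [8.6, 2.2, -1.5], [11.5, 3.1, -1.5], [11.5, 3.1, -1.5], [11.5, 3.1, -1.5]], delta_rot=[[0, 0, 0], [0, 0, 0], [0, 0, 0], [0, 0, 0], [0, 0, 0], [0, 0, 0]])

```text
time: 19.65
ee_pos: [537.5, 13.2, 54.2]
tool_rot: [[0.967, 0.254, -0.0], [0.254, -0.967, -0.0], [-0.0, -0.0, -1.0]]
force: [0.5, -0.4, -0.8]
finger_gap: 17.8
grip_force: 78.3
```

```bash
sed -i 's/(q\[...,0\]<75)/(q[...,0]<62)/' clip.py
cat > rel2.py <<'E'
# tip/leg relative to stub top circle, averaged over frames
import io,contextlib
out=[]
for i in range(3):
    with contextlib.redirect_stdout(io.StringIO()): exec(open('rel.py').read())
    t=C[ok&(r<14)&(C[...,2]>68)&(C[...,2]<75)]; (cx,cy),_=cv2.minEnclosingCircle(t[:,:2].astype(np.float32))
    c=np.array([cx,cy]); zt=np.percentile(t[:,2],70); pw=p0+R@(L[3:])
    out.append([h,n@(pw[:2]-c),L[5]+L[2]/L[0]*(40-L[3]),np.degrees(np.arcsin(d[2])),p0[2]-(L[5]+L[2]/L[0]*(40-L[3]))+.64-3-(zt-71),d[:2]@(p0[:2]+R[:2,0]*64.2-c),*p0,cx,cy,zt])
print('head,left off,legz,tilt,axis z,tip along,ee,c'); print(np.round(out,2)); print(s['force'])
E
python3 rel2.py
```

```text
head,left off,legz,tilt,axis z,tip along,ee,c
[[ 1.6730e+01  4.0000e-01 -1.6400e+00 -3.3000e-01  5.3540e+01 -1.3060e+01
   5.3749e+02  1.3250e+01  5.4200e+01  6.1393e+02  2.7190e+01  7.0940e+01]
 [ 1.5770e+01 -8.0000e-02 -1.6800e+00 -1.1200e+00  5.3560e+01 -1.3210e+01
   5.3735e+02  1.3190e+01  5.4200e+01  6.1387e+02  2.7030e+01  7.0960e+01]
 [ 1.6030e+01  9.0000e-02 -1.6100e+00 -5.2000e-01  5.3540e+01 -1.3190e+01
   5.3735e+02  1.3190e+01  5.4240e+01  6.1386e+02  2.7080e+01  7.0940e+01]]
[-0.13744798 -0.52030553 -0.73964551]
```

>>> apply_moves(dp=[[1, 0.2, 0.4], [2, 0.5, 0.4], [3, 0.8, 0.4], [4, 1.1, 0.4], [4.8, 1.4, 0.4], [4.8, 1.4, 0.4]], delta_rot=[[0, 0, 0], [0, 0, 0], [0, 0, 0], [0, 0, 0], [0, 0, 0], [0, 0, 0]])

```text
time: 20.4
ee_pos: [542.3, 14.6, 54.7]
tool_rot: [[0.967, 0.254, -0.0], [0.254, -0.967, 0.0], [-0.0, -0.0, -1.0]]
force: [-0.1, 0.3, -0.9]
finger_gap: 17.6
grip_force: 78.3
```

```bash
python3 rel2.py
```

```text
head,left off,legz,tilt,axis z,tip along,ee,c
[[ 14.92  -0.95  -1.67  -1.73  54.03  -8.04 542.34  14.62  54.65 613.72
   27.31  70.93]
 [ 14.64  -0.7   -1.61  -1.55  53.98  -8.05 542.29  14.6   54.65 613.73
   27.    70.92]
 [ 15.    -0.75  -1.61  -2.03  54.01  -8.28 542.25  14.6   54.7  613.9
   27.25  70.94]]
[-0.42873493 -0.55217374 -0.82435611]
```

>>> apply_moves(dp=[[1, 0.3, 0], [1.9, 0.6, 0], [2.9, 0.8, 0], [3.8, 1.1, 0], [3.8, 1.1, 0]], delta_rot=[[0, 0, 0], [0, 0, 0], [0, 0, 0], [0, 0, 0], [0, 0, 0]])

```text
time: 21.05
ee_pos: [546.2, 15.7, 54.7]
tool_rot: [[0.967, 0.254, 0.0], [0.254, -0.967, -0.0], [0.0, 0.0, -1.0]]
force: [-0.4, -0.1, -1.0]
finger_gap: 17.8
grip_force: 78.3
```

>>> apply_moves(dp=[[1, 0.3, 0], [1.9, 0.6, 0], [2.9, 0.8, 0], [3.8, 1.1, 0], [3.8, 1.1, 0]], delta_rot=[[0, 0, 0], [0, 0, 0], [0, 0, 0], [0, 0, 0], [0, 0, 0]])

```text
time: 21.55
ee_pos: [550.0, 16.8, 54.7]
tool_rot: [[0.967, 0.254, 0.0], [0.254, -0.967, 0.0], [0.0, -0.0, -1.0]]
force: [0.7, -0.7, -1.2]
finger_gap: 17.9
grip_force: 78.3
```

>>> apply_moves(dp=[[1.5, 0.4, 0], [3, 0.9, 0], [4.5, 1.3, 0], [6, 1.8, 0], [6, 1.8, 0]], delta_rot=[[0, 0, 0], [0, 0, 0], [0, 0, 0], [0, 0, 0], [0, 0, 0]])

```text
time: 22.05
ee_pos: [555.9, 18.8, 54.6]
tool_rot: [[0.967, 0.254, -0.0], [0.254, -0.967, 0.0], [-0.0, -0.0, -1.0]]
force: [-0.5, 0.8, -1.9]
finger_gap: 17.7
grip_force: 78.1
```

>>> apply_moves(dp=[[1, 0.3, 0], [2, 0.6, 0], [3, 0.9, 0], [4, 1.2, 0], [4, 1.2, 0]], delta_rot=[[0, 0, 0], [0, 0, 0], [0, 0, 0], [0, 0, 0], [0, 0, 0]])

```text
time: 22.55
ee_pos: [559.8, 20.0, 54.6]
tool_rot: [[0.967, 0.254, -0.0], [0.254, -0.967, 0.0], [-0.0, -0.001, -1.0]]
force: [-1.9, 2.0, -0.6]
finger_gap: 17.6
grip_force: 78.1
```

>>> apply_moves(dp=[[1, 0.3, 0], [2, 0.6, 0], [3, 0.9, 0], [4, 1.2, 0], [4, 1.2, 0]], delta_rot=[[0, 0, 0], [0, 0, 0], [0, 0, 0], [0, 0, 0], [0, 0, 0]])

```text
time: 23.05
ee_pos: [563.4, 21.1, 54.5]
tool_rot: [[0.967, 0.254, -0.001], [0.254, -0.967, 0.0], [-0.001, -0.001, -1.0]]
force: [-3.8, 1.7, -0.7]
finger_gap: 18.1
grip_force: 78.1
```

>>> apply_moves(dp=[[1, 0.3, 0], [2, 0.6, 0], [3, 0.9, 0], [3.5, 1.0, 0], [3.5, 1.0, 0]], delta_rot=[[0, 0, 0], [0, 0, 0], [0, 0, 0], [0, 0, 0], [0, 0, 0]])

```text
time: 23.55
ee_pos: [568.4, 22.5, 55.0]
tool_rot: [[0.967, 0.254, 0.002], [0.254, -0.967, 0.001], [0.002, -0.001, -1.0]]
force: [0.0, 4.1, -1.4]
finger_gap: 17.6
grip_force: 78.0
```

>>> apply_moves(dp=[[0.8, 0.2, 0], [1.6, 0.4, 0], [2.4, 0.7, 0], [3.2, 0.9, 0], [3.2, 0.9, 0]], delta_rot=[[0, 0, 0], [0, 0, 0], [0, 0, 0], [0, 0, 0], [0, 0, 0]])

```text
time: 24.05
ee_pos: [571.4, 23.2, 54.9]
tool_rot: [[0.967, 0.254, 0.002], [0.254, -0.967, 0.001], [0.002, -0.0, -1.0]]
force: [0.7, 6.0, -1.3]
finger_gap: 17.9
grip_force: 78.1
```

>>> apply_moves(dp=[[0.7, 0.2, 0], [1.4, 0.4, 0], [1.9, 0.5, 0], [1.9, 0.5, 0]], delta_rot=[[0, 0, 0], [0, 0, 0], [0, 0, 0], [0, 0, 0]])

```text
time: 24.45
ee_pos: [573.6, 23.7, 55.0]
tool_rot: [[0.967, 0.254, 0.002], [0.254, -0.967, 0.001], [0.002, 0.0, -1.0]]
force: [2.4, 5.6, -0.9]
finger_gap: 18.0
grip_force: 78.1
```

```bash
python3 rel2.py; python3 -c "
from h import *
W=np.load('wc.npy',allow_pickle=True).item(); save(W,'w10.png',(220,180,420,330),4)"
```

```text
head,left off,legz,tilt,axis z,tip along,ee,c
[[ 19.2   -1.48 -15.34 -41.62  68.07  18.32 573.58  23.67  55.04 614.19
   27.18  70.95]
 [ 18.76  -1.68 -15.55 -43.22  68.41  17.78 573.63  23.65  55.11 614.24
   27.36  70.89]
 [ 19.93  -1.62 -15.54 -42.81  68.32  17.84 573.67  23.62  55.11 614.47
   27.31  70.97]]
[ 1.75889035  4.90240475 -1.20907455]
```

View pics/w10.png

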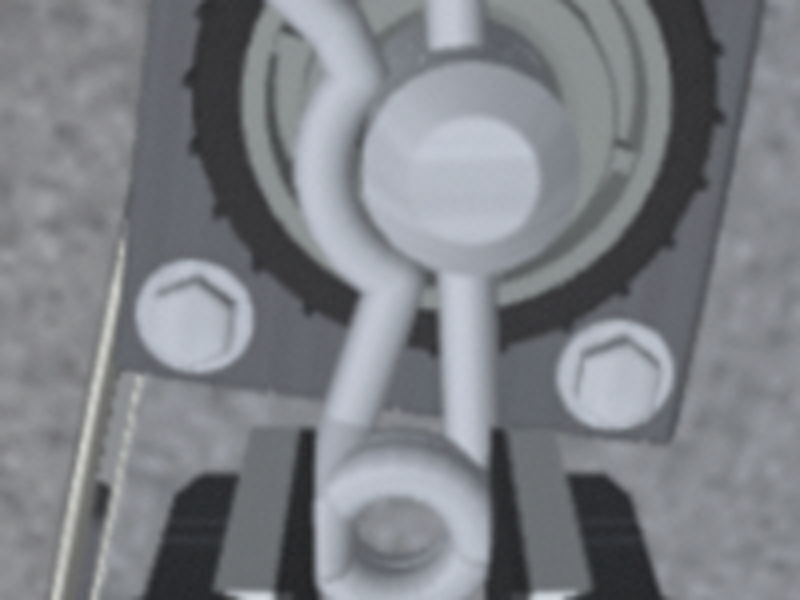

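The straight leg is through, emerging at (455,40), and the sprung leg's bulge is closing round the stub with about 2–3 mm to go. There's a sideways push of about 5 N to +y, which I'll relieve while finishing the stroke.

>>> apply_moves(dp=[[0.4, 0.5, 0], [0.8, 1, 0], [1.2, 1.3, 0], [1.2, 1.3, 0]], delta_rot=[[0, 0, 0], [0, 0, 0], [0, 0, 0], [0, 0, 0]])

```text
time: 25.0
ee_pos: [574.2, 24.3, 54.8]
tool_rot: [[0.967, 0.253, 0.001], [0.253, -0.967, -0.001], [0.001, 0.001, -1.0]]
force: [1.6, 2.1, -0.1]
finger_gap: 17.5
grip_force: 78.3
```

>>> apply_moves(dp=[[0.4, 0.3, 0], [0.8, 0.6, 0], [1.2, 0.8, 0], [1.2, 0.8, 0]], delta_rot=[[0, 0, 0], [0, 0, 0], [0, 0, 0], [0, 0, 0]])

```text
time: 25.4
ee_pos: [574.8, 25.0, 54.6]
tool_rot: [[0.967, 0.253, -0.0], [0.253, -0.967, -0.001], [-0.0, 0.001, -1.0]]
force: [0.9, -0.5, -1.0]
finger_gap: 17.5
grip_force: 78.6
```

>>> apply_moves(dp=[[0.4, 0.1, 0], [0.8, 0.2, 0], [1.2, 0.3, 0], [1.2, 0.3, 0]], delta_rot=[[0, 0, 0], [0, 0, 0], [0, 0, 0], [0, 0, 0]])

```text
time: 25.8
ee_pos: [576.0, 25.5, 54.6]
tool_rot: [[0.967, 0.253, -0.0], [0.253, -0.967, -0.001], [-0.0, 0.001, -1.0]]
force: [-0.5, -2.3, -0.9]
finger_gap: 18.0
grip_force: 78.7
```

Run:
```python
from h import *
for i in range(4):
    s=manip.get_state(); W=cam('wrist'); print(s['ee_pos'].round(2),s['force'].round(2))
C=cloud(W); ok=W['z_map']>0; p0=s['ee_pos'];R=s['tool_rot']; q=(C-p0)@R
# coil centre and stub centre
t=C[ok&(np.hypot(q[...,0],q[...,1])<13)&(np.abs(q[...,2]+6)<8)&(np.abs(q[...,1])<11)]; print(len(t),cv2.minEnclosingCircle(t[:,:2].astype(np.float32)),np.median(t[:,2]))
r=np.hypot(C[...,0]-613.8,C[...,1]-27.3); t=C[ok&(r<14)&(C[...,2]>66)&(C[...,2]<75)]; print(cv2.minEnclosingCircle(t[:,:2].astype(np.float32)))
# far leg end: points z 50..60 beyond the stub
f=(C-np.array([613.8,27.3,54])); a=np.radians(16.5); al=f[...,0]*np.cos(a)+f[...,1]*np.sin(a); la=-f[...,0]*np.sin(a)+f[...,1]*np.cos(a)
t=ok&(al>11)&(al<45)&(np.abs(la)<5)&(np.abs(f[...,2])<6); print('tip beyond',np.percentile(al[t],[50,99,100]),'lat',np.median(la[t]),'z',np.median(f[...,2][t]))
```

```text
[576.02  25.51  54.62] [-0.46 -2.27 -0.91]
[576.03  25.53  54.64] [-0.13 -2.85 -0.62]
[576.03  25.55  54.65] [-0.27 -2.16 -0.87]
[576.04  25.57  54.66] [ 0.15 -3.2  -0.78]
1903 ((576.0546875, 25.59524154663086), 12.99116325378418) 60.73807474312747
((613.9563598632812, 27.146976470947266), 10.208596229553223)
tip beyond [18.60849183 27.16853176 27.22352051] lat 0.9835123581107492 z 2.0504245098799885
```

The tip is 27.2 mm past the axle centre, so the clip is home. I'll ease the side load and let go.

>>> apply_moves(dp=[[0.1, -0.4, 0], [0.1, -0.7, 0], [0.1, -0.7, 0]], delta_rot=[[0, 0, 0], [0, 0, 0], [0, 0, 0]])

```text
time: 26.3
ee_pos: [576.1, 25.4, 54.7]
tool_rot: [[0.967, 0.254, -0.0], [0.254, -0.967, 0.001], [0.0, -0.001, -1.0]]
force: [0.5, -0.7, -1.4]
finger_gap: 17.6
grip_force: 78.6
```

>>> apply_moves(dp=[[0, 0, 0], [0, 0, 0], [0, 0, 0], [0, 0, 0], [0, 0, 0]], delta_rot=[[0, 0, 0], [0, 0, 0], [0, 0, 0], [0, 0, 0], [0, 0, 0]], fingers=0.4)

```text
time: 26.8
ee_pos: [576.2, 25.1, 54.7]
tool_rot: [[0.967, 0.254, 0.0], [0.254, -0.967, 0.0], [0.0, -0.0, -1.0]]
force: [0.1, -0.1, -0.1]
finger_gap: 51.2
grip_force: 0.0
```

>>> apply_moves(dp=[[0, 0, 10], [0, 0, 30], [0, 0, 60], [-10, 0, 90], [-20, 0, 100], [-20, 0, 100], [-20, 0, 100]], delta_rot=[[0, 0, 0], [0, 0, 0], [0, 0, 0], [0, 0, 0], [0, 0, 0], [0, 0, 0], [0, 0, 0]])

```text
time: 27.5
ee_pos: [555.8, 25.1, 154.1]
tool_rot: [[0.967, 0.254, -0.0], [0.254, -0.967, 0.0], [-0.0, -0.0, -1.0]]
force: [0.9, -0.1, -0.6]
finger_gap: 51.1
grip_force: 0.0
```

Run:
```python
from h import *
s=manip.get_state(); print(s['ee_pos'],s['force'].round(1),s['time'])
W=cam('wrist'); C=cloud(W); ok=W['z_map']>0; f=C-np.array([613.8,27.3,54])
r=np.hypot(f[...,0],f[...,1])
for lo,hi,rr in [(37,43,36),(66,75,14)]:
    t=C[ok&(r<rr)&(C[...,2]>lo)&(C[...,2]<hi)]; print(cv2.minEnclosingCircle(t[:,:2].astype(np.float32)),np.median(t[:,2]))
m=ok&(C[...,2]>49)&(C[...,2]<66)&(r<60)&(r>11.5); t=C[m]; print('clip rect',cv2.minAreaRect(t[:,:2].astype(np.float32)))
a=np.radians(16.5); al=f[...,0]*np.cos(a)+f[...,1]*np.sin(a); la=-f[...,0]*np.sin(a)+f[...,1]*np.cos(a)
t=ok&(al>11)&(al<45)&(np.abs(la)<5)&(np.abs(f[...,2])<6); print('tip beyond',np.percentile(al[t],[50,99]),'lat',np.median(la[t]),'z',np.median(f[...,2][t]))
t=m&(al<-20); print('coil end',al[t].min(),la[t].min(),la[t].max(),f[...,2][t].max())
v,u=np.nonzero(m); save(W,'w11.png',(int(u.mean())-100,int(v.mean())-75,int(u.mean())+100,int(v.mean())+75),4)
```

```text
[555.83754251  25.06565882 154.14923363] [ 0.9 -0.1 -0.6] 27.5
((614.66748046875, 27.553470611572266), 29.528486251831055) 39.58327631959261
((614.1055297851562, 27.039337158203125), 10.164628028869629) 69.9395899264155
clip rect ((602.9019775390625, 25.83645248413086), (75.40283203125, 35.07151412963867), 16.308801651000977)
tip beyond [18.34076665 26.75661467] lat 0.5702943123887723 z 4.162848368457162
coil end -48.54278786095225 -3.1029587276222887 19.323687393980542 7.155911841452735
```

Run:
```python
from h import *
W=cam('wrist'); C=cloud(W); ok=W['z_map']>0; f=C-np.array([614.0,27.1,54])
a=np.radians(16.3); al=f[...,0]*np.cos(a)+f[...,1]*np.sin(a); la=-f[...,0]*np.sin(a)+f[...,1]*np.cos(a)
m=ok&(C[...,2]>51.5)&(C[...,2]<65)&(al>-52)&(al<32)&(la>-8)&(la<35)
for x in range(-50,30,4):
    t=m&(np.abs(al-x)<1); l=np.sort(la[t])
    if len(l): print(x+38,np.histogram(l,bins=np.arange(-8,36,2))[0])
```

```text
-8 [ 0  0  0  0  5  7 10  8 10  8  8  6  1  0  0  0  0  0  0  0  0]
-4 [0 0 0 3 5 8 9 3 0 2 8 9 8 2 0 0 0 0 0 0 0]
0 [0 0 4 9 8 8 0 0 0 0 3 8 9 8 0 0 0 0 0 0 0]
4 [0 0 2 9 9 9 8 3 0 4 6 8 9 3 0 0 0 0 0 0 0]
8 [ 0  0  3  9  8 12 10 11  9 10 12 11  5  0  0  0  0  0  0  0  0]
12 [0 0 2 9 9 3 0 0 1 3 4 2 0 0 0 0 0 0 0 0 0]
16 [0 0 3 9 9 3 0 0 5 7 2 0 0 0 0 0 0 0 0 0 0]
20 [0 0 3 9 9 3 0 6 9 7 0 0 0 0 0 0 0 0 0 0 0]
24 [0 0 2 9 9 4 6 9 9 3 0 0 0 0 0 0 0 0 0 0 0]
28 [ 0  0  0  0  0  2  5  9 10 10  1  0  0  0  0  0  0  0  0  0  0]
32 [0 0 0 0 0 0 0 0 7 9 9 3 0 0 0 0 0 0 0 0 0]
36 [0 0 0 0 0 0 0 0 1 8 9 9 0 0 0 0 0 0 0 0 0]
40 [0 0 0 0 0 0 0 0 2 9 9 9 0 0 0 0 0 0 0 0 0]
44 [0 0 0 0 0 0 0 1 9 9 9 6 0 0 0 0 0 0 0 0 0]
48 [0 0 0 8 6 6 2 9 9 9 4 0 0 0 0 0 0 0 0 0 0]
52 [ 0  0  1 11  9  7  0  1  9 15  7  1  0  0  0  0  0  0  0  0  0]
56 [ 0  0  3  9  9  9  0  0  1  9  9 11  9  0  0  0  0  0  0  0  0]
60 [ 0  0  3 12  9  9  0  0  0  0  3  9  9 10  0  0  0  0  0  0  0]
64 [0 0 1 6 6 8 0 0 0 0 0 0 0 0 0 0 0 0 0 0 0]
```

```bash
python3 -c "
from workcell import manip
print(manip.sign_off())"
```

```text
the job is handed in; nothing more can be done
None
```

The wheel sits on the collar boss up, the clip is through the cross-hole with its sprung leg closed round the axle, both are let go, and I handed the job in at about 27.5 s (no verdict was returned); I viewed 12 pictures, over the limit of 10.

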